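# Clear the dividing fixture and index it to the third stop

### The arm

A 6-joint arm with a two-finger parallel gripper is mounted at the origin on the work surface. World frame = base frame: x ahead of the robot, y to its left, z up, the work surface at z = 0. Lengths are in m, angles in rad, forces in N, time in s.
With the tool pointing down it reaches from about 0.35 to 0.775 m from the base axis. Payload 7.3 kg.
Tool frame: the origin (TCP) lies at the centre of the arm's flange, where the gripper is bolted on; the fingertips stand 178 mm ahead of it and the grasp point (between the pads) lies 159 mm ahead of it (tip_extent is the distance from the TCP to the fingertips, in m); z points along the fingers, y is the line along which they close (so a half turn about z gives the same grasp; the last joint's range is limited). The gripper opens to 92 mm and grips with 3 to 60 N. Pads are 19 mm wide; open, the fingers measure 130 mm over their backs; the gripper's body (75 mm by 190 mm) begins 47 mm behind the grasp point.
Start: joints at [-1.393, 0.342, 1.524, -0, 1.275, -0.146], TCP at [0.167, -0.498, 0.405] pointing down, gripper open.
Joint ranges: [-2.53, 2.53], [-0.77, 2.02], [0.04, 2.7], [-1, 4.14], [0.28, 2.66], [-3.11, 3.11]. Speed limits (rad/s): [2.57, 2.57, 3.14, 3.14, 3.14, 3.14].

### API

Orientations are given as [roll, pitch, yaw] about the fixed x, y, z axes, in that order (R = Rz(yaw) Ry(pitch) Rx(roll)).
In Python, from cell import * gives the robot as it stands.
- The arm moves only by the tool arm_command, never from a script. Its arguments are lists of equal length, an entry for each row: "xyz": the shift along the world's x, y, z in mm, a list of three; "spin": the turn about the world's z in degrees. In form: {"xyz": [[tx, ty, tz], ...], "spin": [spin, ...]}. A call has 1 to 20 rows; each row shifts and turns the commanded pose from where the row before left it; what a row does not reach is not made up. A row lasts 1/10 s, in which the tool goes at most 50 mm and 8.59 degrees, less where a joint would pass 70% of its speed; a pose out of reach is approached as far as the arm can. A call with a gripper value outside its range is refused whole. "jaw" is the opening, from -1 (shut) to 1 (fully open), set as the call begins (left out, the last holds). The fingers move at their own pace and stop on an object; "squeeze" is the grip in N (left out, the last holds). Time passes only in rows, so rows that do not move let the fingers close. It gives the time, the measured TCP pose, the force, the opening and the grip force at its end, in the units of the state.
- observe(): the state, without advancing time (a new reading comes with each control period).
- read_camera(name): name is "side" or "top" or "wrist"; returns a dict with "img" (420x560x3 uint8, red, green, blue), "depth" (420x560 float32, m along the optical axis (not along the pixel's ray), 0 where there is no reading), "fx", "fy", "cx", "cy" (pixels), "world_from_camera" (4x4, takes a point from camera to world coordinates). Camera axes: x right, y up, looking along -z (the intrinsics and any distortion apply to the point x, -y, -z); pixel columns grow to the right and rows downward; lengths in m; the calibration is good to about 2 mm. A picture is of the moment at which its call begins.
- hand_in(): hands the job in; it is judged then, once.
The state is a dict: "time": time; "qpos": joint angles; "qvel": joint speeds; "joint_efforts": joint torques, N m; "tool_pos": TCP position; "tool_rot": TCP orientation; "contact_force": force on the tool from outside, world axes, zero at the start; "torque": the same for the moment, N m; "opening": finger opening in m; "grip_force": force on a finger pad.
Only numpy, scipy, OpenCV 4.12 (cv2) and the standard library are available. Lean on these libraries where they do the work, as an engineer would, in place of code of your own. Each camera call takes 0.05 s, during which the arm holds its last target. There are 200 camera calls.

### The job

First clear the two wood offcuts off the green indexing fixture into the open steel scrap bin. Then turn the fixture's bar knob clockwise, by its clicks, to the third stop counted from its anticlockwise end (the end itself does not count), without running on past it, and finish with the fingers still on the bar, holding it steady in that stop. Leave the other things on the bench alone.

Things in the scene. Friction and masses are not known exactly. Their poses are not given: they have to be found in the camera images.
- index_bed: fixed green bed plate of the indexing fixture, 200 mm (its x) x 300 mm (its y), flat top 20 mm above the bench; origin at the centre of its underside; its x points away from the robot to within 20 degrees. A small dark pointer block (20 x 10 mm, top 33 mm above the bench) stands on it 68 mm from the centre along +x
- plate_axis (a point): centre of the round steel dividing plate on the bed: on its vertical turning axis, at its top face, 31 mm above the bench. The plate is 104 mm across and carries a hub 32 mm across up to 41 mm above the bench and on that the bar grip; they turn as one, the index knob
- index_bar: the index knob's grip: an upright black bar on the dividing plate's hub, 64 mm long (its x), 16 mm thick (its y), 36 mm tall; origin on the turning axis at the centre of the bar's underside, 41 mm above the bench (bar top 77 mm). At home its x is 36 degrees anticlockwise of the bed's x, at the third stop 36 degrees clockwise of it
- index_plate (a joint): knob angle in rad, growing clockwise from above: 0 at the solid anticlockwise end (home). Clicks into a stop every 24 deg (0.4189): first 0.419, second 0.838, third 1.257, and on to a solid end at 2.93. Starts at rest at home or in the first stop, rarely poised between them. Resists with up to 0.15 N m between stops, then pulls into the next; stays in the stop where it is left
- offcut_plain: plain block of pale wood, 52 mm (x) x 36 mm (y) x 34 mm high, about 45 g; origin at the centre of its underside; lies on the bed beside the dividing plate
- offcut_rebated: stepped (rebated) block of pale wood, 50 mm (x) x 38 mm (y), 34 mm high over the 28 mm at its -x end and 18 mm high over the 22 mm at its +x end (the tall part is centred 11 mm from the origin along -x); about 40 g; origin at the centre of its underside; lies on the bed on the other side of the dividing plate
- scrap_bin: fixed open steel bin, 190 mm (x) x 160 mm (y) x 90 mm high, walls 6 mm, floor 6 mm; origin at the centre of its underside; stands on the bench to the left or the right of the bed
- wood_box: closed wooden box with a dark lid, 186 x 156 x 74 mm, fixed, on the side of the bed where the bin is not; not needed; origin at the centre of its underside
- wrench: steel open/ring wrench, 180 mm long, 8 mm thick, lying flat; loose, to be left alone; origin at mid-length, at the bench
- screwdriver: screwdriver with a dark wooden handle, 200 mm long, 26 mm thick, lying; loose, to be left alone; origin at mid-length, at the bench
- tape_roll: cardboard roll, 90 mm across, 25 mm high, lying flat; loose, to be left alone; origin at the centre of its underside
- screw_jar: glass jar with a brass lid, 72 mm across, 90 mm high, standing; loose, to be left alone; origin at the centre of its underside
- paint_tin: plain metal tin, 76 mm across, 100 mm high, standing; loose, to be left alone; origin at the centre of its underside

How it is judged:
On the way, in this order (a step that is already met when the one before it is completed fails the run):
1. both offcuts lie in the scrap bin, let go (x of offcut_plain in the frame of scrap_bin between -0.092 and 0.092 m and y of offcut_plain in the frame of scrap_bin between -0.077 and 0.077 m and z of each of offcut_plain, offcut_rebated in the frame of scrap_bin below 0.08 m and linear speed of each of offcut_plain, offcut_rebated below 0.05 m/s and contact force between the fingers and offcut_plain below 0.1 N and x of offcut_rebated in the frame of scrap_bin between -0.092 and 0.092 m and y of offcut_rebated in the frame of scrap_bin between -0.077 and 0.077 m and contact force between the fingers and offcut_rebated below 0.1 N), for 0.2 s.
2. the fingers hold the knob steady in the third stop (value of joint index_plate between 1.13664 and 1.37664 rad and contact force between the fingers and index_bar above 2 N and velocity of joint index_plate between -0.1 and 0.1 rad/s), for 0.3 s.
At the end, for the whole second after the job is handed in: Both offcuts lie at rest inside the scrap bin (below its rim), not touched by the fingers; the knob is within 0.12 rad (7 degrees) of the third stop, turning slower than 0.1 rad/s, with the fingers pressing on the bar with more than 2 N (all of step 1 and all of step 2); the arm keeps its last pose, push and grip.
It fails at once if the knob is run on past the third stop (more than halfway to the fourth) (value of joint index_plate above 1.50796 rad).
It fails at once if a bystander is moved more than 30 mm (distance of any of wrench, screwdriver, tape_roll, screw_jar, paint_tin from where it was at the start of the episode above 0.03 m).
It also fails if it takes over 67 s, if anything falls off the work surface, if the arm or the gripper's body presses on something with over 40 N, if the wrist force passes 120 N, or if a joint passes its speed limit or range.

## Working session

There is one attempt and no reset: what is moved stays moved. The work goes in short steps, Python scripts to look and compute and a tool call to move; the robot and the scene stay as the last step left them, time stands still between calls to the robot, and variables do not carry over. Pictures are saved under pics/ and viewed, at most 10 in all, crops included, and the job is handed in when it is done.

Besides the shell and the picture viewer there is one more tool, called after ">>>" as name(argument=value, ...), one argument or row to a line, values as JSON. arm_command: Moves the arm, as the interface text tells. Its arguments: {"type":"object","properties":{"xyz":{"type":"array","items":{"type":"array","items":{"type":"number"}}},"spin":{"type":"array","items":{"type":"number"}},"jaw":{"type":"number"},"squeeze":{"type":"number"}},"required":["xyz","spin"]}

```bash
mkdir -p pics; python3 - <<'E'
from cell import *
import cv2,numpy as np
s=observe();print(s['time'],s['tool_pos'],s['tool_rot'],s['opening'])
for n in("top","side"):
    c=read_camera(n);cv2.imwrite(f"pics/{n}0.png",c["img"][...,::-1]);np.savez(f"{n}0.npz",**c)
    print(n,c['fx'],c['cx'],c['cy'],c['world_from_camera'].round(3).tolist(),(c['depth']>0).mean(), [k for k in c])
E
```

```text
0.0 [ 0.16701313 -0.49757381  0.40406018] [-3.14009560e+00 -2.36720627e-04  3.23733808e-01] 0.09190176767566648
top 421.87405831160146 279.86744004445205 218.50298294244755 [[0.003, 0.984, -0.177, 0.416], [-1.0, 0.008, 0.023, 0.021], [0.024, 0.177, 0.984, 0.951], [0.0, 0.0, 0.0, 1.0]] 0.9960204081632653 ['img', 'depth', 'fx', 'fy', 'cx', 'cy', 'world_from_camera']
side 434.92976752036253 287.5222796969247 210.51003638348013 [[-0.952, 0.14, -0.273, 0.278], [-0.306, -0.441, 0.844, 0.855], [-0.002, 0.887, 0.463, 0.54], [0.0, 0.0, 0.0, 1.0]] 0.9957397959183674 ['img', 'depth', 'fx', 'fy', 'cx', 'cy', 'world_from_camera']
```

View pics/top0.png

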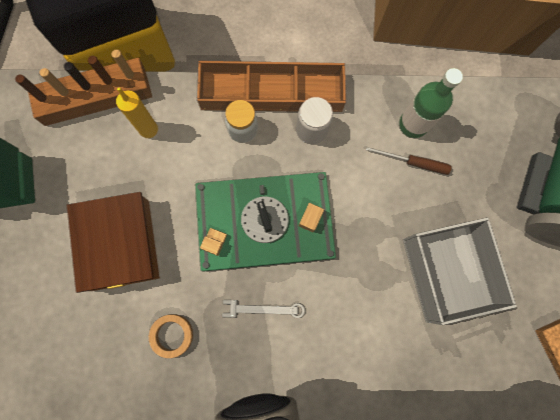

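View pics/side0.png

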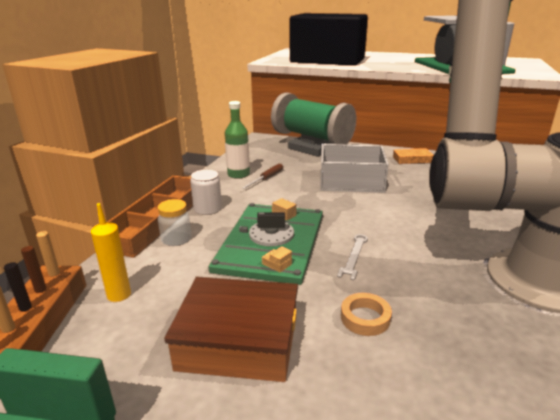

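The top view shows the bed around (265,222) and the bar at (264,217). The bin is at (462,272), one offcut is at (312,217) and the stepped one is at (213,241). The wrench is near (265,310). Next I measure them using depth.

```bash
cat > h.py <<'E'
import numpy as np,cv2
def cloud(c):
    d=c['depth'];v,u=np.mgrid[:d.shape[0],:d.shape[1]]
    P=np.stack([(u-c['cx'])/c['fx']*d,-(v-c['cy'])/c['fy']*d,-d],-1)
    T=c['world_from_camera'];return P@T[:3,:3].T+T[:3,3]
def rect(p):
    (x,y),(w,h),a=cv2.minAreaRect((p[:,:2]*1000).astype(np.float32))
    if w<h:w,h,a=h,w,a+90
    return f"c=({x:.1f},{y:.1f}) {w:.1f}x{h:.1f} longaxis={(a+90)%180-90:.1f} n={len(p)}"
E
python3 - <<'E'
from h import *
c=dict(np.load('top0.npz'));W=cloud(c);hsv=cv2.cvtColor(c['img'],cv2.COLOR_RGB2HSV);Z=W[...,2]
def blob(m,name,zr=None):
    n,l,st,_=cv2.connectedComponentsWithStats(m.astype(np.uint8))
    for i in range(1,n):
        if st[i,4]>25:
            p=W[l==i];print(name,rect(p),'px',st[i,:4],'z',np.percentile(p[:,2]*1000,[5,50,95]).round(1))
R=np.zeros(Z.shape,bool);R[165:280,185:345]=1
g=R&(hsv[...,0]>55)&(hsv[...,0]<90)&(hsv[...,1]>90)&(Z>.012)&(Z<.028)
blob(R&(Z>.012),'bed>12')
blob(g,'green')
blob(R&(Z>.066),'bar')
blob(R&(Z>.045)&(Z<.066)&(hsv[...,1]>80)&(hsv[...,0]<30),'woodtop')
blob(R&(Z>.033)&(Z<.046)&(hsv[...,1]>80)&(hsv[...,0]<30),'woodlow')
blob(R&(Z>.026)&(Z<.037)&(hsv[...,1]<60)&(hsv[...,2]>70),'plate')
B=np.zeros(Z.shape,bool);B[205:335,395:525]=1
blob(B&(Z>.08),'bin rim')
B=np.zeros(Z.shape,bool);B[100:400,60:520]=1
E
```

```text
bed>12 c=(548.4,32.2) 300.5x265.2 longaxis=-84.2 n=11786 px [195 172 141  99] z [18.6 21.8 55.1]
green c=(579.3,35.5) 293.7x196.8 longaxis=-84.2 n=6114 px [200 174 135  97] z [18.5 21.1 23.9]
green c=(638.6,-104.6) 81.0x6.5 longaxis=5.8 n=83 px [323 178   7  35] z [18.1 21.1 23.5]
green c=(588.9,179.9) 123.6x7.5 longaxis=5.4 n=152 px [197 189   6  55] z [18.5 21.2 24. ]
green c=(551.7,-113.4) 76.8x6.7 longaxis=5.7 n=84 px [328 216   6  35] z [18.4 21.3 23.7]
bar c=(580.0,35.3) 63.2x16.1 longaxis=17.9 n=230 px [257 201  15  30] z [74.1 77.6 79.9]
woodtop c=(583.1,-66.8) 52.4x35.9 longaxis=-24.7 n=400 px [299 203  25  28] z [52.2 54.9 57.7]
woodtop c=(518.9,149.2) 38.0x27.8 longaxis=68.7 n=246 px [200 236  22  19] z [52.1 55.  57.7]
woodlow c=(530.6,144.8) 47.1x38.2 longaxis=-22.0 n=183 px [206 228  20  27] z [36.4 39.1 41.7]
plate c=(648.4,41.9) 18.7x9.2 longaxis=9.8 n=32 px [259 185   5   9] z [30.8 33.6 36.5]
plate c=(579.6,35.2) 101.9x101.6 longaxis=-89.0 n=1378 px [241 197  47  46] z [29.4 32.2 34.8]
bin rim c=(431.6,-222.3) 482.1x190.2 longaxis=-77.0 n=1390 px [414 218 102 107] z [81.5 89.9 93.2]
```

```bash
python3 - <<'E'
import cv2
i=cv2.imread('pics/top0.png')[160:285,185:345];cv2.imwrite('pics/crop0.png',cv2.resize(i,None,fx=4.8,fy=4.8,interpolation=2))
E
```

```text
(no output)
```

View pics/crop0.png

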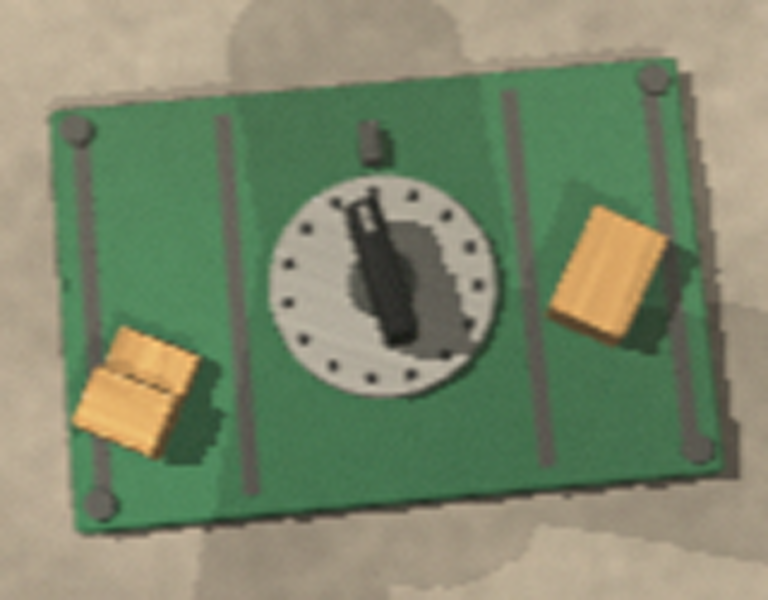

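The bar is 12° anticlockwise of the bed's x, so the knob starts in the first stop. The stepped block's low end points to +x (yaw about -22°). The plain block's long axis is at -24.7°. Next I locate the bin rim.

```bash
python3 - <<'E'
from h import *
c=dict(np.load('top0.npz'));W=cloud(c);Z=W[...,2]
m=np.zeros(Z.shape,np.uint8);m[205:335,395:525]=1
m=(m>0)&(Z>.085)&(Z<.097)&(W[...,1]<-.25)&(W[...,1]>-.6)
print(rect(W[m]))
n,l,st,_=cv2.connectedComponentsWithStats(m.astype(np.uint8));i=1+st[1:,4].argmax();print(rect(W[l==i]),st[i])
E
```

```text
c=(467.4,-378.1) 190.2x162.5 longaxis=13.1 n=1135
c=(467.4,-378.1) 190.2x162.5 longaxis=13.1 n=1135 [ 415  218  101  107 1135]
```

>>> arm_command(
  xyz=[
    [30, 45, 0],
    [30, 45, 0],
    [30, 45, 0],
    [30, 40, 0],
    [35, 35, 0],
    [35, 35, 0],
    [35, 35, 0],
    [35, 35, 0],
    [35, 35, 0],
    [35, 30, 0],
    [40, 25, 0],
    [46, 25, 0],
    [0, 0, 0],
    [0, 0, 0],
  ],
  spin=[-5, -5, -5, -5, -5, -5, -5, -5, -3.2, 0, 0, 0, 0, 0],
  jaw=0.2,
  squeeze=25,
)

```text
time: 1.5
tool_pos: [0.5746, -0.0783, 0.4035]
tool_rot: [3.141, 0.002, -0.428]
contact_force: [-0.1, -0.2, 0.3]
opening: 0.0549
grip_force: 0.0
```

>>> arm_command(
  xyz=[
    [8, 11, -20],
    [0, 0, -40],
    [0, 0, -40],
    [0, 0, -40],
    [0, 0, -30],
    [0, 0, -20],
    [0, 0, -12],
    [0, 0, 0],
    [0, 0, 0],
  ],
  spin=[0, 0, 0, 0, 0, 0, 0, 0, 0],
)

```text
time: 2.4
tool_pos: [0.5822, -0.0686, 0.2038]
tool_rot: [-3.142, -0.001, -0.431]
contact_force: [0.4, -0.9, 0.5]
opening: 0.0552
grip_force: 0.0
```

>>> arm_command(
  xyz=[
    [0, 0, 0],
    [0, 0, 0],
    [0, 0, 0],
    [0, 0, 0],
    [0, 0, 0],
    [0, 0, 0],
  ],
  spin=[0, 0, 0, 0, 0, 0],
  jaw=-1,
)

```text
time: 3.0
tool_pos: [0.5824, -0.068, 0.2036]
tool_rot: [-3.142, -0.001, -0.43]
contact_force: [-0.9, -0.8, 6.5]
opening: 0.0356
grip_force: 25.0
```

>>> arm_command(
  xyz=[
    [0, 0, 20],
    [0, 0, 40],
    [0, 0, 40],
    [-10, -20, 20],
    [-20, -40, 0],
    [-20, -40, 0],
    [-20, -40, 0],
    [-20, -40, 0],
    [-20, -40, 0],
    [-20, -40, 0],
    [-16, -35, 0],
    [-10, -25, 0],
    [0, 0, 0],
    [0, 0, -30],
    [0, 0, -40],
    [0, 0, -30],
    [0, 0, 0],
    [0, 0, 0],
  ],
  spin=[0, 0, 0, 0, 5, 5, 5, 5, 5, 5, 5, 3, 0, 0, 0, 0, 0, 0],
)

```text
time: 4.8
tool_pos: [0.4267, -0.3876, 0.2231]
tool_rot: [-3.141, 0.0, 0.233]
contact_force: [-0.1, 0.6, 0.2]
opening: 0.0358
grip_force: 25.0
```

>>> arm_command(
  xyz=[
    [0, 0, 0],
    [0, 0, 0],
    [0, 0, 0],
    [0, 0, 30],
    [0, 0, 40],
    [0, 0, 40],
  ],
  spin=[0, 0, 0, 0, 0, 0],
  jaw=0.2,
)

```text
time: 5.4
tool_pos: [0.426, -0.3879, 0.3345]
tool_rot: [-3.142, 0.0, 0.233]
contact_force: [0.3, -1.2, -0.4]
opening: 0.055
grip_force: 0.0
```

>>> arm_command(
  xyz=[
    [5, 20, 0],
    [7, 35, 0],
    [7, 40, 0],
    [7, 40, 0],
    [7, 40, 0],
    [7, 40, 0],
    [7, 40, 0],
    [7, 40, 0],
    [7, 40, 0],
    [7, 40, 0],
    [7, 40, 0],
    [7, 40, 0],
    [5, 40, 0],
    [5, 25, 0],
    [0, 17, 0],
    [0, 0, 0],
    [0, 0, 0],
  ],
  spin=[0, -3, -3, -3, -3, -3, -3, -3, -3, -3, -3, -3, -2, 0, 0, 0, 0],
)

```text
time: 7.1
tool_pos: [0.5178, 0.1491, 0.3327]
tool_rot: [3.141, 0.0, -0.377]
contact_force: [0.3, 0.3, -1.0]
opening: 0.0551
grip_force: 0.0
```

```bash
python3 - <<'E'
from cell import *
from h import *
c=read_camera("top");cv2.imwrite("pics/top1.png",c["img"][170:340,180:530,::-1].repeat(2,0).repeat(2,1))
E
```

```text
(no output)
```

View pics/top1.png

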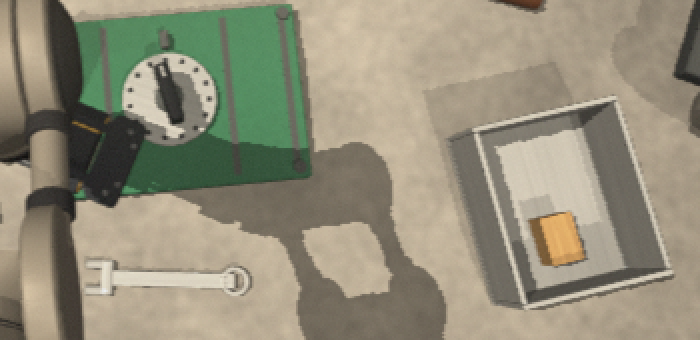

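The plain block lies in the near end of the bin (crop pixel 558,240), and the knob hasn't moved. Now I pick up the stepped one.

>>> arm_command(
  xyz=[
    [1, 0, -20],
    [0, 0, -35],
    [0, 0, -35],
    [0, 0, -25],
    [0, 0, -14],
    [0, 0, 0],
    [0, 0, 0],
  ],
  spin=[0, 0, 0, 0, 0, 0, 0],
)

```text
time: 7.85
tool_pos: [0.5195, 0.1482, 0.2042]
tool_rot: [3.142, -0.0, -0.379]
contact_force: [0.4, -0.3, 0.4]
opening: 0.0552
grip_force: 0.0
```

>>> arm_command(
  xyz=[
    [0, 0, 0],
    [0, 0, 0],
    [0, 0, 0],
    [0, 0, 0],
    [0, 0, 0],
    [0, 0, 0],
  ],
  spin=[0, 0, 0, 0, 0, 0],
  jaw=-1,
)

```text
time: 8.45
tool_pos: [0.5194, 0.149, 0.2047]
tool_rot: [-3.141, -0.001, -0.378]
contact_force: [-0.8, -1.6, 6.9]
opening: 0.0378
grip_force: 25.0
```

>>> arm_command(
  xyz=[
    [0, 0, 20],
    [0, 0, 40],
    [0, 0, 40],
    [0, 0, 25],
    [0, 0, 0],
  ],
  spin=[0, 0, 0, 0, 0],
)

```text
time: 8.95
tool_pos: [0.5199, 0.1492, 0.3327]
tool_rot: [-3.138, -0.007, -0.378]
contact_force: [0.4, -0.5, -1.2]
opening: 0.0378
grip_force: 25.0
```

>>> arm_command(
  xyz=[
    [0, -21, 0],
    [-2, -40, 0],
    [-2, -40, 0],
    [-2, -40, 0],
    [-2, -40, 0],
    [-2, -40, 0],
    [-2, -40, 0],
    [-2, -40, 0],
    [-2, -40, 0],
    [-2, -40, 0],
    [-2, -40, 0],
    [-2, -40, 0],
    [-3, -35, 0],
    [0, -25, 0],
    [0, 0, 0],
    [0, 0, -30],
    [0, 0, -40],
    [0, 0, -38],
    [0, 0, 0],
    [0, 0, 0],
  ],
  spin=[0, 3, 3, 3, 3, 3, 3, 3, 3, 3, 3, 3, 2, 0, 0, 0, 0, 0, 0, 0],
)

```text
time: 10.95
tool_pos: [0.4944, -0.3713, 0.2205]
tool_rot: [-3.14, 0.001, 0.234]
contact_force: [-0.6, 0.4, -0.0]
opening: 0.0378
grip_force: 25.0
```

>>> arm_command(
  xyz=[
    [0, 0, 0],
    [0, 0, 0],
    [0, 0, 0],
    [0, 0, 30],
    [0, 0, 40],
    [0, 0, 40],
  ],
  spin=[0, 0, 0, 0, 0, 0],
  jaw=0.2,
)

```text
time: 11.55
tool_pos: [0.494, -0.3719, 0.3326]
tool_rot: [3.141, -0.0, 0.233]
contact_force: [0.2, -0.2, 0.1]
opening: 0.0552
grip_force: 0.0
```

>>> arm_command(
  xyz=[
    [6, 20, 0],
    [8, 40, 0],
    [8, 40, 0],
    [8, 40, 0],
    [8, 40, 0],
    [8, 40, 0],
    [8, 40, 0],
    [8, 40, 0],
    [8, 40, 0],
    [8, 32, 0],
    [8, 25, 0],
    [0, 10, 0],
    [0, 0, 0],
  ],
  spin=[0, 0, 0.5, 1, 1, 1, 1, 0, 0, 0, 0, 0, 0],
)

```text
time: 12.85
tool_pos: [0.58, 0.036, 0.3313]
tool_rot: [3.141, -0.001, 0.314]
contact_force: [0.6, 0.1, -0.9]
opening: 0.055
grip_force: 0.0
```

```bash
python3 - <<'E'
from cell import *
from h import *
c=read_camera("top");cv2.imwrite("pics/top2.png",c["img"][170:340,180:530,::-1].repeat(2,0).repeat(2,1))
w=read_camera("wrist");cv2.imwrite("pics/wrist2.png",w["img"][...,::-1])
W=cloud(w);m=(W[...,2]>.068)&(W[...,2]<.085)&(abs(W[...,0]-.58)<.045)&(abs(W[...,1]-.035)<.045);print(rect(W[m]))
E
```

```text
c=(581.6,34.0) 63.6x16.0 longaxis=17.5 n=1980
```

View pics/top2.png

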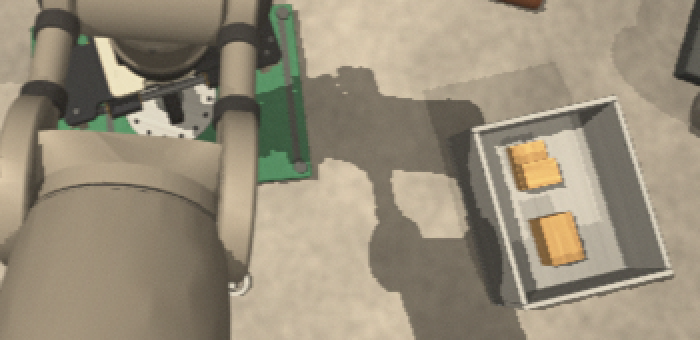

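View pics/wrist2.png

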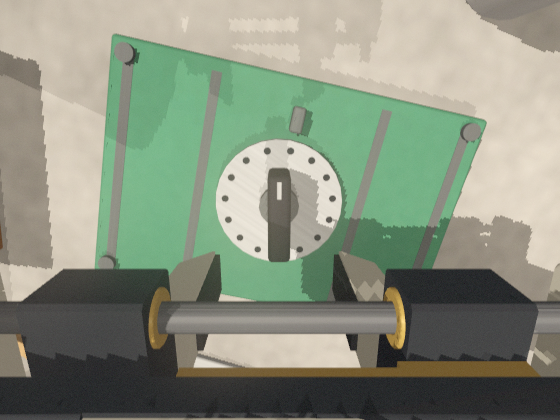

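Both offcuts lie in the bin, at (537,165) and (558,240) in the top crop. In the wrist view the bar (280,215) is centred between the fingers and parallel to the pads. Now I lower and grip.

>>> arm_command(
  xyz=[
    [0.5, -1, -20],
    [0, 0, -30],
    [0, 0, -30],
    [0, 0, -18],
    [0, 0, -10],
    [0, 0, 0],
    [0, 0, 0],
  ],
  spin=[0, 0, 0, 0, 0, 0, 0],
)

```text
time: 13.65
tool_pos: [0.5811, 0.0333, 0.2236]
tool_rot: [3.141, -0.001, 0.311]
contact_force: [1.3, 0.2, -0.3]
opening: 0.0551
grip_force: 0.0
```

>>> arm_command(
  xyz=[
    [0, 0, 0],
    [0, 0, 0],
    [0, 0, 0],
    [0, 0, 0],
    [0, 0, 0],
    [0, 0, 0],
    [0, 0, 0],
    [0, 0, 0],
  ],
  spin=[0, 0, 0, 0, 0, 0, 0, 0],
  jaw=-1,
  squeeze=30,
)

```text
time: 14.45
tool_pos: [0.5808, 0.0337, 0.2229]
tool_rot: [3.141, -0.0, 0.312]
contact_force: [0.5, -3.0, 1.3]
opening: 0.0158
grip_force: 30.0
```

>>> arm_command(
  xyz=[
    [0, 0, 0],
    [0, 0, 0],
    [0, 0, 0],
    [0, 0, 0],
    [0, 0, 0],
    [0, 0, 0],
    [0, 0, 0],
    [0, 0, 0],
    [0, 0, 0],
    [0, 0, 0],
    [0, 0, 0],
    [0, 0, 0],
    [0, 0, 0],
    [0, 0, 0],
  ],
  spin=[-2, -2, -2, -2, -2, -2, -2, -2, -2, -2, -2, -2, 0, 0],
)

```text
time: 15.85
tool_pos: [0.5808, 0.0339, 0.2229]
tool_rot: [3.141, -0.0, -0.106]
contact_force: [-0.2, -2.5, 1.5]
opening: 0.0157
grip_force: 30.0
```

>>> arm_command(
  xyz=[
    [0, 0, 0],
    [0, 0, 0],
    [0, 0, 0],
    [0, 0, 0],
    [0, 0, 0],
    [0, 0, 0],
    [0, 0, 0],
    [0, 0, 0],
    [0, 0, 0],
    [0, 0, 0],
    [0, 0, 0],
    [0, 0, 0],
    [0, 0, 0],
    [0, 0, 0],
    [0, 0, 0],
    [0, 0, 0],
    [0, 0, 0],
  ],
  spin=[-2, -2, -2, -2, -2, -2, -2, -2, -2, -2, -2, -2, 0, 0, 0, 0, 0],
)

```text
time: 17.55
tool_pos: [0.5808, 0.034, 0.2229]
tool_rot: [-3.141, -0.0, -0.526]
contact_force: [1.6, -0.4, 0.9]
opening: 0.0162
grip_force: 30.0
```

```bash
python3 - <<'E'
from cell import *
from h import *
w=read_camera("wrist");cv2.imwrite("pics/wrist3.png",w["img"][...,::-1])
W=cloud(w);m=(W[...,2]>.068)&(W[...,2]<.081)&(np.hypot(W[...,0]-.58,W[...,1]-.035)<.036)&(w['img'].max(-1)<90);print(rect(W[m]))
s=observe();print(s['torque'],s['contact_force'],s['grip_force'],np.degrees(s['tool_rot']))
E
```

```text
c=(582.0,32.9) 62.6x20.5 longaxis=-29.4 n=4139
[ 0.03222729 -0.16810836 -0.04300211] [ 2.38734617 -0.76327719  2.0360782 ] 30.000075101852417 [-1.79987870e+02 -2.10212335e-02 -3.01319215e+01]
```

View pics/wrist3.png

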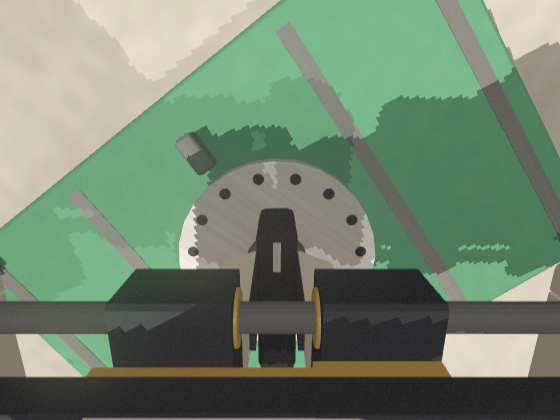

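The bar (277,260) is held between the pads. It sits at about -30° in the world, which is 36° clockwise of the bed's x, so the knob is in the third stop.

```bash
python3 -c "
from cell import *
print(hand_in())"
```

```text
the job is handed in; nothing more can be done
None
```

I handed the job in at about 17.6 s: both offcuts are in the bin, and the fingers grip the bar at 30 N in the third stop, measured at about 36° clockwise of the bed's x. No verdict came back.

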